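# Level the adjustable corner of a bath stand, lock it and put its upper tray on

## Task

One corner seat of the low teak bath stand has sunk. Swing the jam nut's lever counterclockwise by about 45 degrees or more to free the brass seat, turn the seat up until its red end points at the red mark on the deck (level with the other three seats), and swing the lever fully back to lock it. Then put the teak tray with the carrying handle on the stand, each corner hole over its own pin and flat on all four seats, and let go; leave the other things where they stand.

Things in the scene. Friction and masses are not known exactly. Their poses are not given: they have to be found in the camera images.
- stand: fixed teak bath stand: slatted deck 180 (x) x 260 (y) mm, deck top at z 20 mm; origin under the deck's centre on the counter. At x -/+70, y -/+110 mm stand four steel pins of 12 mm diameter with tapered tips, tops at z 100 mm. Three pins rise from fixed teak seats (30 mm diameter, tops at z 80 mm). The corner at x -70, y +110 mm has the adjustable brass seat on a bare rod, and under it the jam nut. A red mark is painted on the deck at x -39 to -17 mm, y +110 mm
- stand_top (a point): centre of the stand at the height of its three fixed seats, 80 mm above the counter; axes as the stand's
- jam_nut (a joint): turn of the jam nut in rad: 0 = fully tight, against its stop; grows counterclockwise seen from above; 1.15 = fully loose, against the other stop. 0.6 or more counts as loosened, below 0.1 as tight; turning the seat while this is below 0.3 counts as forcing the lock. Stiff (about 0.12 N m), stays where it is left
- nut_tab (a point): grip point on the upright black tab at the end of the jam nut's steel lever, 90 mm from the nut's axis (which is at stand x -70, y +110 mm), at z 54 mm; the tab is 10 mm thick across the lever, 26 mm along it, from z 26 to 64 mm; the lever bar below it is 10 mm wide, top at z 32 mm. At 0 rad the lever points along the stand's -y, at 1.15 rad nearly along its +x. The point's y axis runs along the lever towards the nut, its x axis across the tab
- seat (a joint): turn of the adjustable brass seat in rad: 0 = level with the other seats and red end towards the red mark; negative = too low. Turning counterclockwise from above grows it and raises the seat 30 mm per turn (4.8 mm per rad). Limits -2.4 and 0.8; within 0.25 of 0 is level. Rubs (about 0.12 N m), stays where it is left; must not be turned while the jam nut is tight
- seat_top (a point): centre of the adjustable seat's flat top, on the rod's axis. The seat is a brass bar 48 mm long (its own x axis; the +x end is painted red, and points along the stand's +x at 0 rad), 16 mm thick (its y) and 22 mm high, hanging below this point, over a brass sleeve 32 mm in diameter; the steel pin stands up through its middle
- tray: loose teak tray, 180 (x) x 260 (y) mm, plate 10 mm thick, rim 22 mm high; holes of 20 mm diameter at x -/+70, y -/+110 mm; origin at the centre of its underside; 0.3 to 0.6 kg. It fits either way round
- tray_handle (a point): middle of the tray's carrying handle: a straight bar along the tray's y axis, 14 x 14 mm in section, 95 mm clear between its two uprights, its middle 73 mm above the tray's underside
- soap_box: bystander: closed pale blue travel soap box, 68 x 100 x 32 mm, lying on the deck of the stand; origin at the centre of its underside
- jar: bystander: round glass jar of hair ties with a metal lid, 72 mm across, 74 mm high, beside the tray; origin at its foot
- tumbler: bystander: blue ceramic tumbler, 68 mm across, 85 mm high; origin at its foot
- lotion: bystander: lotion bottle, 50 mm across, 130 mm high, by the stand; origin at its foot
- tweezer: bystander: chrome tweezer, 100 mm long, 6 mm high, lying by the stand; origin at its underside
- comb: bystander: dark brown comb, 130 x 28 x 6 mm, lying before the tray; origin at its underside
- brush_stand: bystander: pale ceramic toothbrush stand, 72 mm across, with two brushes reaching 180 mm high, between stand and tray; origin at its foot

How it is judged:
On the way, in this order (a step that is already met when the one before it is completed fails the run):
1. the jam nut is loosened (0.6 rad or more from tight) (value of joint jam_nut above 0.6 rad), for 0.1 s.
2. with the nut loose, the seat is turned level with the others (within 0.25 rad) (value of joint jam_nut above 0.4 rad and value of joint seat between -0.25 and 0.25 rad), for 0.1 s.
3. the nut is tight again (within 0.1 rad of its stop) with the seat still level (value of joint jam_nut below 0.1 rad and value of joint seat between -0.25 and 0.25 rad), for 0.2 s.
At the end, for the whole second after the job is handed in: Nut tight (within 0.1 rad of its stop), seat within 0.25 rad (1.2 mm) of level, tray released and at rest with its four holes over the pins: centred within 8 mm, underside 76 to 84 mm above the counter, within 0.08 rad of the stand's yaw (either way round), tilt under 0.03 rad (all of step 3 and horizontal distance between tray and stand below 0.008 m and z of tray in the frame of stand between 0.076 and 0.084 m and angle between the y axis of tray and the y axis of stand, either way round below 0.08 rad and angle between tray's own z axis and vertical below 0.03 rad and linear speed of tray below 0.02 m/s); the robot touches nothing.
It fails at once if the seat is forced round while the jam nut is tight (value of joint jam_nut below 0.3 rad and (velocity of joint seat above 0.5 rad/s or velocity of joint seat below -0.5 rad/s)).
It fails at once if a bystander is shoved more than 25 mm (distance of any of soap_box, jar, tumbler, lotion, tweezer, comb, brush_stand from where it was at the start of the episode above 0.025 m).
It fails at once if an upright bystander is tipped (angle between any of jar, tumbler, lotion, brush_stand's own z axis and vertical above 0.5 rad).
It also fails if it takes over 72 s, if anything falls off the work surface, if the arm or the gripper's body presses on something with over 40 N, if the wrist force passes 120 N, or if a joint passes its speed limit or range.

## Robot

A 6-joint arm with a two-finger parallel gripper is mounted at the origin on the work surface. World frame = base frame: x ahead of the robot, y to its left, z up, the work surface at z = 0. Lengths are in m, angles in rad, forces in N, time in s.
With the tool pointing down it reaches from about 0.375 to 0.925 m from the base axis. Payload 5.7 kg.
Tool frame: the origin (TCP) lies between the finger pads; the fingertips stand bot.tcp_to_tips ahead of it and the grasp point (between the pads) lies 5 mm behind it (bot.tcp_to_tips is the distance from the TCP to the fingertips, in m); z points along the fingers, y is the line along which they close (so a half turn about z gives the same grasp; the last joint's range is limited). The gripper opens to 85 mm and grips with 20 to 120 N. Pads are 22 mm wide; open, the fingers measure 114 mm over their backs; the gripper's body (76 mm by 85 mm) begins 54 mm behind the grasp point. The pads swing forward as they close: fully open they stand 13 mm farther back than shut.
Start: joints at [1.139, 0.359, 1.51, -0, 1.272, -0.115], TCP at [0.187, 0.57, 0.245] pointing down, gripper open.
Joint ranges: [-2.97, 2.97], [-1.01, 2.36], [0.21, 2.38], [-0.96, 4.11], [0.2, 2.71], [-2.98, 2.98]. Speed limits (rad/s): [2.39, 2.39, 3.14, 3.14, 3.14, 3.14].

## Interface

Orientations are given as a unit quaternion [w, x, y, z].
In Python, from cell import monitor, cams, job, bot gives the robot as it stands.
- The arm moves only by the tool servo_tool, never from a script. Its argument "plan" is a list of rows, each an object of numbers: "tx", "ty", "tz": the shift along the tool's x, y, z in m; "rx", "ry", "rz": the turn, a rotation vector about the tool's x, y, z in degrees; "jaw": the opening, from 0 (shut) to 1 (fully open). In form: [{"tx": .., "ty": .., "tz": .., "rx": .., "ry": .., "rz": .., "jaw": ..}, ...]. A call has 1 to 20 rows; each row is the pose to reach, as a shift and turn from the pose commanded when the call began, along the tool's axes at that moment; what a row does not reach only later rows make up. A row lasts 1/12 s, in which the tool goes at most 41.7 mm and 7.16 degrees, less where a joint would pass 70% of its speed; a pose out of reach is approached as far as the arm can. A call with a gripper value outside its range is refused whole. The fingers move at their own pace and stop on an object; "grip_force" is the grip in N (left out, the last holds). Time passes only in rows, so rows that repeat a pose let the fingers close. It gives the time, the measured TCP pose, the force, the opening and the grip force at its end, in the units of the state.
- monitor.sense(): the state, without advancing time (a new reading comes with each control period).
- cams.get_image(name): name is "side" or "top"; returns a dict with "frame" (400x640x3 uint8, red, green, blue), "vertical_fov" (degrees; the focal length in pixels is half the picture's height over the tangent of half this angle, whatever the lens; pixels are square), "cx", "cy" (the principal point, pixels), "R" (3x3) and "t" (3): a world point X has camera coordinates R X + t. Camera axes: x right, y down, z forward; pixel columns grow to the right and rows downward; lengths in m; the calibration is good to about 2 mm. A picture is of the moment at which its call begins. There is no depth.
- job.sign_off(): hands the job in; it is judged then, once.
The state is a dict: "time_s": time; "joint_positions": joint angles; "qvel": joint speeds; "effort": joint torques, N m; "tcp_pos": TCP position; "ee_rot": TCP orientation; "force": force on the tool from outside, world axes, zero at the start; "torque": the same for the moment, N m; "opening": opening from 0.0 (shut) to 1.0 (fully open); "grasp_force": force on a finger pad.
Only numpy, scipy, OpenCV 4.12 (cv2) and the standard library are available. Lean on these libraries where they do the work, as an engineer would, in place of code of your own. Each camera call takes 0.05 s, during which the arm holds its last target. There are 200 camera calls.

## Working session

There is one attempt and no reset: what is moved stays moved. The work goes in short steps, Python scripts to look and compute and a tool call to move; the robot and the scene stay as the last step left them, time stands still between calls to the robot, and variables do not carry over. Pictures are saved under pics/ and viewed, at most 11 in all, crops included, and the job is handed in when it is done.

Besides the shell and the picture viewer there is one more tool, called by a JSON object that holds its "fn" and its "kwargs". servo_tool: Moves the arm, as the interface text tells. Its arguments: {"type":"object","properties":{"plan":{"type":"array"},"grip_force":{"type":"number"}},"required":["plan"]}

```bash
mkdir -p pics; ls; python3 - <<'E'
from cell import monitor,cams,job,bot
import cv2,numpy as np
print(monitor.sense(), bot.tcp_to_tips)
for n in("top","side"):
    d=cams.get_image(n); cv2.imwrite(f"pics/{n}0.png",d["frame"][:,:,::-1])
    print(n,d["vertical_fov"],d["cx"],d["cy"],np.round(d["R"],4).tolist(),np.round(d["t"],4).tolist(), (-np.array(d["R"]).T@np.array(d["t"])).round(3), [k for k in d])
E
```

```text
pics
{'time_s': 0.0, 'joint_positions': array([ 1.13889137e+00,  3.59536496e-01,  1.51140905e+00, -6.33196829e-05,
        1.27251835e+00, -1.15089047e-01]), 'qvel': array([-2.27896468e-03,  9.40599661e-04, -1.57388149e-03,  1.33396721e-03,
       -1.05865173e-05, -1.22643721e-03]), 'effort': array([-5.85497710e-04, -5.27630925e+01, -2.78620219e+01, -4.96330849e-04,
        1.33269344e-02, -2.23553178e-05]), 'tcp_pos': array([0.18667376, 0.56953869, 0.24444372]), 'ee_rot': array([-2.23582505e-04,  1.57737012e-01,  9.87480713e-01, -9.09017016e-04]), 'force': array([0.59914707, 0.21735962, 0.56181625]), 'torque': array([0.02172216, 0.06164541, 0.04310231]), 'grasp_force': 0.0, 'opening': 0.9997802058613596} 0.014
top 53.2940869663467 326.6917122148419 202.7447521267079 [[0.0237, -0.9991, 0.036], [-0.9958, -0.0268, -0.0878], [0.0887, -0.0337, -0.9955]] [-0.0008, 0.5415, 0.863] [0.463 0.043 0.907] ['frame', 'vertical_fov', 'cx', 'cy', 'R', 't']
side 43.51775846593588 325.5113418483167 192.61716741717225 [[0.769, -0.639, 0.0187], [-0.4652, -0.5794, -0.6692], [0.4385, 0.5059, -0.7428]] [-0.4098, 0.3161, 1.179] [-0.055 -0.675  1.095] ['frame', 'vertical_fov', 'cx', 'cy', 'R', 't']
```

View pics/top0.png

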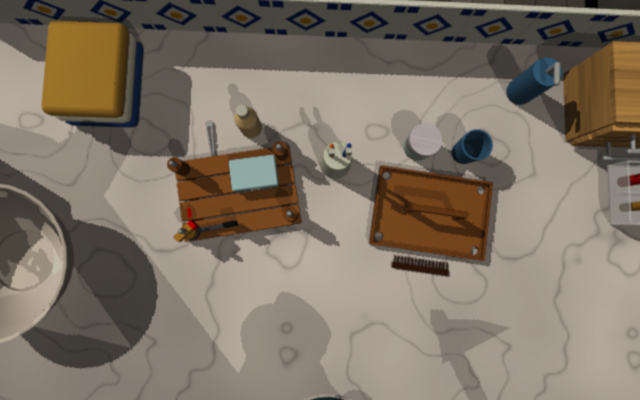

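View pics/side0.png

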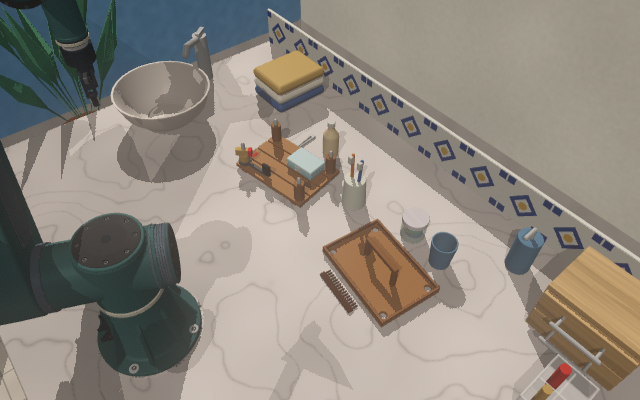

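The top view shows the stand at about (238,193), with the brass seat at (187,230), the lever tab at (230,224) and the soap box at (253,172). The tray is at about (432,213), next to the jar at (425,140), the tumbler at (472,148) and the comb at (420,266). I'll zoom in on these.

```bash
cat > h.py <<'E'
import cv2,numpy as np
from cell import monitor,cams,job,bot
def grab(n):
    d=cams.get_image(n); d["f"]=200/np.tan(np.radians(d["vertical_fov"]/2)); d["R"]=np.array(d["R"]); d["t"]=np.array(d["t"]); return d
def ray(d,u,v,z):
    r=d["R"].T@np.array([(u-d["cx"])/d["f"],(v-d["cy"])/d["f"],1.]); c=-d["R"].T@d["t"]; return c+r*(z-c[2])/r[2]
def proj(d,X):
    p=d["R"]@np.asarray(X,float)+d["t"]; return np.array([d["cx"]+d["f"]*p[0]/p[2],d["cy"]+d["f"]*p[1]/p[2]])
def tri(d1,p1,d2,p2):
    A=[];b=[]
    for d,p in((d1,p1),(d2,p2)):
        c=-d["R"].T@d["t"]; r=ray(d,*p,0)-c; r/=np.linalg.norm(r); M=np.eye(3)-np.outer(r,r); A.append(M);b.append(M@c)
    X=np.linalg.solve(sum(A),sum(b)); return X
def crop(d,x,y,w,h,s,name):
    im=d["frame"][y:y+h,x:x+w,::-1]; im=cv2.resize(im,None,fx=s,fy=s,interpolation=cv2.INTER_CUBIC)
    for k in range(0,w,10): cv2.putText(im,str(x+k),(k*s,8),0,.3,(255,255,255),1);cv2.line(im,(k*s,10),(k*s,14),(255,255,255),1)
    for k in range(0,h,10): cv2.putText(im,str(y+k),(0,k*s+3),0,.3,(255,255,255),1);cv2.line(im,(20,k*s),(24,k*s),(255,255,255),1)
    cv2.imwrite(name,im)
E
python3 - <<'E'
from h import *
t=grab("top");s=grab("side")
crop(t,160,130,155,118,5,"pics/ct.png")
crop(s,228,115,120,95,6,"pics/cs.png")
crop(t,350,110,155,118+48,4-1+1-0,"pics/ctr.png") if 0 else crop(t,360,115,145,165,4-1,"pics/ctr.png")
# distortion check with known base: comb, tray rim corners by colour
im=t["frame"]; hsv=cv2.cvtColor(im,cv2.COLOR_RGB2HSV)
m=cv2.inRange(hsv,(3,120,50),(18,255,255))
c,_=cv2.findContours(m,0,1)
for k in c:
    if cv2.contourArea(k)>800: print(cv2.minAreaRect(k),cv2.boxPoints(cv2.minAreaRect(k)).round(1).tolist(),[ray(t,*p,.022).round(3).tolist() for p in cv2.boxPoints(cv2.minAreaRect(k))])
E
```

```text
((431.6100158691406, 212.73001098632812), (116.53119659423828, 79.62022399902344), 8.13010311126709) [[368.29998779296875, 243.89999389648438], [379.6000061035156, 165.10000610351562], [494.8999938964844, 181.60000610351562], [483.70001220703125, 260.3999938964844]] [[0.452, -0.082, 0.022], [0.63, -0.105, 0.022], [0.6, -0.369, 0.022], [0.422, -0.341, 0.022]]
((233.99884033203125, 190.81622314453125), (84.4398193359375, 122.78937530517578), 80.88864135742188) [[166.6999969482422, 158.89999389648438], [287.8999938964844, 139.39999389648438], [301.29998779296875, 222.8000030517578], [180.10000610351562, 242.1999969482422]] [[0.63, 0.37, 0.022], [0.682, 0.104, 0.022], [0.495, 0.068, 0.022], [0.446, 0.331, 0.022]]
((601.5, 93.0), (104.0, 75.0), 90.0) [[564.0, 41.0], [639.0, 41.0], [639.0, 145.0], [564.0, 145.0]] [[0.941, -0.539, 0.022], [0.948, -0.722, 0.022], [0.696, -0.71, 0.022], [0.69, -0.532, 0.022]]
```

View pics/ct.png

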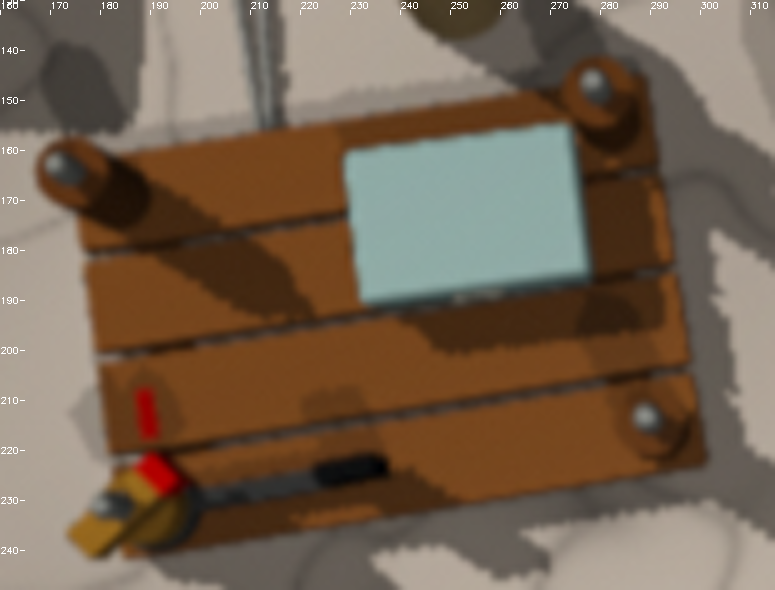

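View pics/cs.png

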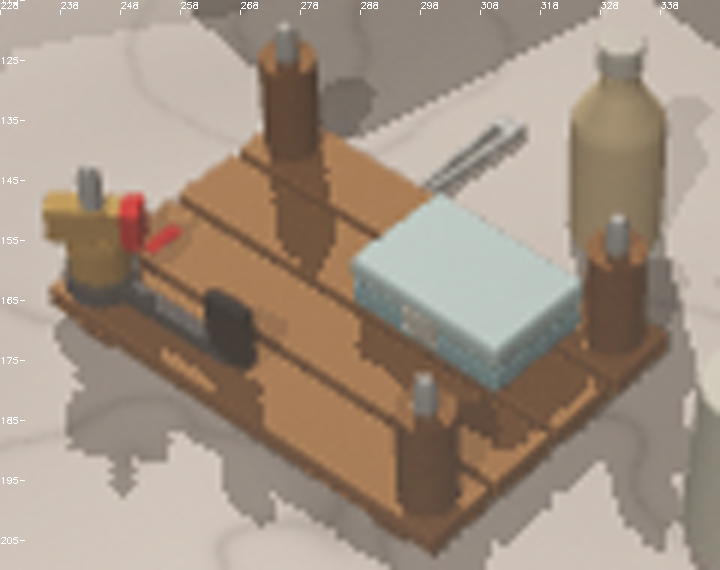

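View pics/ctr.png

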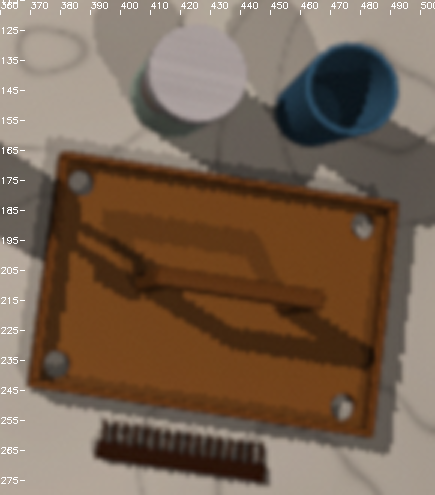

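The crops are clear:
- **Stand pins, top view:** tips at (179,230), (171,162), (278,145) and (289,212).
- **Seat:** red end at (192,224), about 50° clockwise of level. The red mark is at (189,212).
- **Lever tab:** (229,223).
- **Tray holes:** (386,175), (481,190), (378,236) and (474,250). The handle bar runs from (407,207) to (467,215).

Next I'll fit poses from these points.

```bash
cat > fit.py <<'E'
from h import *
from scipy.optimize import least_squares
t=grab("top");s=grab("side")
def W(p,L): c,q=np.cos(p[2]),np.sin(p[2]); return np.array([p[0]+c*L[0]-q*L[1],p[1]+q*L[0]+c*L[1],L[2]])
def fit(obs,p0):
    f=lambda p:np.concatenate([proj(d,W(p,L))-uv for d,L,uv in obs])
    r=least_squares(f,p0,loss="soft_l1"); print(r.x.round(4),"res px",r.fun.reshape(-1,2).round(1).tolist()); return r.x
E
python3 - <<'E'
from fit import *
P=[(-.07,.11,.098),(.07,.11,.098),(.07,-.11,.098),(-.07,-.11,.098)]
T=[(179.2,230.2),(170.6,161.6),(278,145.2),(288.6,212.2)];S=[(242.4,142.9),(275.2,118.8),(330.6,150.8),(298.4,177.3)]
o=[(t,L,u) for L,u in zip(P,T)]+[(s,L,u) for L,u in zip(P,S)]
st=fit(o,[.56,.2,.1])
o2=o+[(t,(-.09,.13,.02),(184.5,241)),(t,(-.09,-.13,.02),(301,222.5)),(s,(-.09,.13,.02),(236,163.5)),(s,(.09,-.13,.02),(339,171)),(s,(-.09,-.13,.02),(300,203.5))]
st=fit(o2,st)
H=[(.07,.11,.006),(.07,-.11,.006),(-.07,.11,.006),(-.07,-.11,.006)]
tr=fit([(t,L,u) for L,u in zip(H,[(386.3,175),(480.7,189.7),(378.3,235.7),(474,250.3)])],[.526,-.224,-.1])
print("handle ends top px",[proj(t,W(tr,(0,y,.08))).round(1) for y in(-.06,.06)],"side",[proj(s,W(tr,(0,y,.08))).round(1) for y in(-.06,.06)])
print("tab W, guess ang 0:",W(st,(-.07,.02,.064)),proj(t,W(st,(-.07,.02,.064))),proj(s,W(st,(-.07,.02,.064))))
# tab: dark mask in top & side
for d,(x0,y0,x1,y1) in((t,(205,212,245,235)),(s,(255,155,275,180))):
    g=d["frame"][y0:y1,x0:x1].max(2); ys,xs=np.nonzero(g<45); print("tab",len(xs),xs.mean()+x0,ys.mean()+y0,xs.min()+x0,xs.max()+x0)
# red end, red mark
for d,n in((t,"t"),(s,"s")):
    a=d["frame"].astype(int); m=((a[...,0]>130)&(a[...,1]<60)&(a[...,2]<70)).astype(np.uint8)
    k,_,stt,c=cv2.connectedComponentsWithStats(m)
    for i in range(1,k):
        if stt[i][4]>8 and c[i][0]<320: print(n,stt[i].tolist(),c[i].round(1))
print("pin A axis z=.075",proj(t,W(st,(-.07,.11,.0755))),proj(s,W(st,(-.07,.11,.0755))))
E
```

```text
[0.5609 0.2137 0.1879] res px [[0.2, 0.1], [-0.5, 0.4], [-0.2, 0.2], [-0.2, 0.4], [0.4, -0.7], [0.4, 0.1], [0.5, 0.1], [0.6, 0.2]]
[0.5607 0.2134 0.1876] res px [[0.3, 0.2], [-0.3, 0.5], [-0.0, 0.4], [-0.1, 0.5], [0.4, -0.6], [0.5, 0.2], [0.5, 0.2], [0.6, 0.3], [-1.1, 0.6], [-0.0, -0.2], [0.1, -1.6], [0.7, -1.6], [0.2, 0.4]]
[ 0.5269 -0.2245 -0.1247] res px [[0.4, 0.2], [-0.1, 0.0], [0.1, 0.0], [-0.4, -0.2]]
handle ends top px [array([468.3, 214.5]), array([412.3, 206. ])] side [array([397.4, 269.8]), array([368.1, 235.8])]
tab W, guess ang 0: [0.48816538 0.21994459 0.064     ] [228.04237006 223.68606862] [265.75283578 164.65976541]
tab 96 225.79166666666666 224.82291666666666 205 237<stdin>:14: RuntimeWarning: Mean of empty slice.
  ret = ret.dtype.type(ret / rcount)
Traceback (most recent call last):
ValueError: zero-size array to reduction operation minimum which has no identity
```

```bash
cat >> h.py <<'E'
from scipy.spatial.transform import Rotation as Ro
st=np.array([.5608,.2135,.1878]); tr=np.array([.5269,-.2245,-.1247])
def W2(p,x,y): c,q=np.cos(p[2]),np.sin(p[2]); return np.array([p[0]+c*x-q*y,p[1]+q*x+c*y])
def rows(targets):  # (x,y,z, yaw of tool y axis deg); tool down
    m=monitor.sense(); q=m["ee_rot"]; R0=Ro.from_quat([q[1],q[2],q[3],q[0]]); p0=m["tcp_pos"]
    print("now",p0.round(4),"yaw_y",np.degrees(np.arctan2(*R0.as_matrix()[:2,1][::-1])).round(1),"F",m["force"].round(1),"open",round(m["opening"],3),"grip",round(m["grasp_force"],1),"t",round(m["time_s"],2))
    for x,y,z,a in targets:
        best=None
        for k in(0,180):
            b=np.radians(a+k); Y=np.array([np.cos(b),np.sin(b),0]);Z=np.array([0,0,-1.]);X=np.cross(Y,Z)
            v=np.degrees((R0.inv()*Ro.from_matrix(np.c_[X,Y,Z])).as_rotvec())
            if best is None or np.linalg.norm(v)<np.linalg.norm(best): best=v
        d=R0.inv().apply(np.array([x,y,z])-p0)
        print("t",d.round(4).tolist(),"r",best.round(1).tolist())
E
python3 - <<'E'
from h import *
t=grab("top")
def loc(p): d=p[:2]-st[:2]; c,q=np.cos(st[2]),np.sin(st[2]); return np.array([c*d[0]+q*d[1],-q*d[0]+c*d[1]])*1e3
print("soap",[loc(ray(t,u,v,.052)).round() for u,v in((228.5,159.5),(274,154),(277.5,185),(232,190))])
r=loc(ray(t,191.5,224.3,.075)); print("red end",r, np.arctan2(r[1]-110,r[0]+70)); 
r=loc(ray(t,176.5,238.5,.075)); print("brass end",r)
r=loc(ray(t,229.8,222.9,.064)); print("tab",r, np.arctan2(r[0]+70,110-r[1]))
for n,u,v,z in(("brush",337,157,.1),("jar",427,138,.074)): print(n,ray(t,u,v,z))
y=np.degrees(st[2]); p=W2(st,-.07,.02)
rows([(*p,.16,y),(*p,.051,y)])
E
```

```text
soap [array([67.,  2.]), array([ 64., -97.]), array([ -4., -94.]), array([1., 4.])]
red end [-60.05933005  91.5686302 ] -1.076178613178247
brass end [-83.98518029 125.50046056]
tab [-69.11645508  16.05268078] 0.009404407453708208
brush [ 0.62950938 -0.00350209  0.1       ]
jar [ 0.68231024 -0.19772113  0.074     ]
now [0.1868 0.57   0.2451] yaw_y 71.8 F [ 0.1 -0.2  0.5] open 0.996 grip 0.0 t 0.35
t [-0.3955, -0.2385, 0.0852] r [-0.0, 0.0, 61.1]
t [-0.3955, -0.2385, 0.1942] r [-0.0, 0.0, 61.1]
```

{"fn": "servo_tool", "kwargs": {"plan": [{"tx": -0.395, "ty": -0.238, "tz": 0.085, "rz": 61, "jaw": 0.4}, {"tx": -0.395, "ty": -0.238, "tz": 0.085, "rz": 61, "jaw": 0.4}, {"tx": -0.395, "ty": -0.238, "tz": 0.085, "rz": 61, "jaw": 0.4}, {"tx": -0.395, "ty": -0.238, "tz": 0.085, "rz": 61, "jaw": 0.4}, {"tx": -0.395, "ty": -0.238, "tz": 0.085, "rz": 61, "jaw": 0.4}, {"tx": -0.395, "ty": -0.238, "tz": 0.085, "rz": 61, "jaw": 0.4}, {"tx": -0.395, "ty": -0.238, "tz": 0.085, "rz": 61, "jaw": 0.4}, {"tx": -0.395, "ty": -0.238, "tz": 0.085, "rz": 61, "jaw": 0.4}, {"tx": -0.395, "ty": -0.238, "tz": 0.085, "rz": 61, "jaw": 0.4}, {"tx": -0.395, "ty": -0.238, "tz": 0.085, "rz": 61, "jaw": 0.4}, {"tx": -0.395, "ty": -0.238, "tz": 0.085, "rz": 61, "jaw": 0.4}, {"tx": -0.395, "ty": -0.238, "tz": 0.085, "rz": 61, "jaw": 0.4}, {"tx": -0.395, "ty": -0.238, "tz": 0.085, "rz": 61, "jaw": 0.4}, {"tx": -0.395, "ty": -0.238, "tz": 0.085, "rz": 61, "jaw": 0.4}, {"tx": -0.395, "ty": -0.238, "tz": 0.085, "rz": 61, "jaw": 0.4}]}}

```text
$.plan[0]: bad value
```

```bash
python3 - <<'E'
from h import *
y=np.degrees(st[2]); p=W2(st,-.0695,.02)
rows([(*p,.051,y)])
t=grab("top"); crop(t,160,130,155,118,5,"pics/a1.png")
E
```

```text
now [0.1868 0.57   0.2451] yaw_y 71.8 F [ 0.1 -0.2  0.5] open 0.996 grip 0.0 t 0.35
t [-0.3959, -0.2382, 0.1942] r [-0.0, 0.0, 61.1]
```

{"fn": "servo_tool", "kwargs": {"plan": [{"tx": -0.03, "ty": -0.02, "tz": 0.0, "rx": 0, "ry": 0, "rz": 5, "jaw": 0.4}]}}

```text
time_s: 0.48
tcp_pos: [0.2071, 0.5456, 0.2454]
ee_rot: [-0.001, 0.199, 0.98, 0.002]
force: [1.0, 0.5, 1.0]
opening: 0.884
grasp_force: 0.0
```

```bash
python3 - <<'E'
from h import *
y=np.degrees(st[2]); p=W2(st,-.0695,.02)
rows([(*p,.16,y)])
E
```

```text
now [0.2071 0.5456 0.2454] yaw_y 67.1 F [1.  0.5 1. ] open 0.884 grip 0.0 t 0.48
t [-0.3865, -0.1902, 0.0838] r [0.1, -0.2, 56.3]
```

{"fn": "servo_tool", "kwargs": {"plan": [{"tx": -0.386, "ty": -0.19, "tz": 0.084, "rx": 0, "ry": 0, "rz": 56, "jaw": 0.4}, {"tx": -0.386, "ty": -0.19, "tz": 0.084, "rx": 0, "ry": 0, "rz": 56, "jaw": 0.4}, {"tx": -0.386, "ty": -0.19, "tz": 0.084, "rx": 0, "ry": 0, "rz": 56, "jaw": 0.4}, {"tx": -0.386, "ty": -0.19, "tz": 0.084, "rx": 0, "ry": 0, "rz": 56, "jaw": 0.4}, {"tx": -0.386, "ty": -0.19, "tz": 0.084, "rx": 0, "ry": 0, "rz": 56, "jaw": 0.4}, {"tx": -0.386, "ty": -0.19, "tz": 0.084, "rx": 0, "ry": 0, "rz": 56, "jaw": 0.4}, {"tx": -0.386, "ty": -0.19, "tz": 0.084, "rx": 0, "ry": 0, "rz": 56, "jaw": 0.4}, {"tx": -0.386, "ty": -0.19, "tz": 0.084, "rx": 0, "ry": 0, "rz": 56, "jaw": 0.4}, {"tx": -0.386, "ty": -0.19, "tz": 0.084, "rx": 0, "ry": 0, "rz": 56, "jaw": 0.4}, {"tx": -0.386, "ty": -0.19, "tz": 0.084, "rx": 0, "ry": 0, "rz": 56, "jaw": 0.4}, {"tx": -0.386, "ty": -0.19, "tz": 0.084, "rx": 0, "ry": 0, "rz": 56, "jaw": 0.4}, {"tx": -0.386, "ty": -0.19, "tz": 0.084, "rx": 0, "ry": 0, "rz": 56, "jaw": 0.4}, {"tx": -0.386, "ty": -0.19, "tz": 0.084, "rx": 0, "ry": 0, "rz": 56, "jaw": 0.4}, {"tx": -0.386, "ty": -0.19, "tz": 0.084, "rx": 0, "ry": 0, "rz": 56, "jaw": 0.4}]}}

```text
time_s: 1.65
tcp_pos: [0.4889, 0.2156, 0.1613]
ee_rot: [-0.0, 0.637, 0.771, -0.0]
force: [0.3, 0.2, -0.2]
opening: 0.4
grasp_force: 0.0
```

```bash
python3 - <<'E'
from h import *
y=np.degrees(st[2]); p=W2(st,-.0695,.02)
rows([(*p,.051,y)])
E
```

```text
now [0.4889 0.2156 0.1613] yaw_y 10.8 F [ 0.3  0.2 -0.2] open 0.4 grip 0.0 t 1.65
t [0.0045, 0.0008, 0.1103] r [-0.0, -0.0, 0.1]
```

{"fn": "servo_tool", "kwargs": {"plan": [{"tx": 0.004, "ty": 0.001, "tz": 0.04, "rx": 0, "ry": 0, "rz": 0, "jaw": 0.4}, {"tx": 0.004, "ty": 0.001, "tz": 0.075, "rx": 0, "ry": 0, "rz": 0, "jaw": 0.4}, {"tx": 0.004, "ty": 0.001, "tz": 0.1, "rx": 0, "ry": 0, "rz": 0, "jaw": 0.4}, {"tx": 0.004, "ty": 0.001, "tz": 0.11, "rx": 0, "ry": 0, "rz": 0, "jaw": 0.4}, {"tx": 0.004, "ty": 0.001, "tz": 0.11, "rx": 0, "ry": 0, "rz": 0, "jaw": 0.0}, {"tx": 0.004, "ty": 0.001, "tz": 0.11, "rx": 0, "ry": 0, "rz": 0, "jaw": 0.0}, {"tx": 0.004, "ty": 0.001, "tz": 0.11, "rx": 0, "ry": 0, "rz": 0, "jaw": 0.0}, {"tx": 0.004, "ty": 0.001, "tz": 0.11, "rx": 0, "ry": 0, "rz": 0, "jaw": 0.0}, {"tx": 0.004, "ty": 0.001, "tz": 0.11, "rx": 0, "ry": 0, "rz": 0, "jaw": 0.0}], "grip_force": 40}}

```text
time_s: 2.4
tcp_pos: [0.4885, 0.22, 0.052]
ee_rot: [-0.001, 0.637, 0.771, -0.0]
force: [-3.3, 4.5, -6.8]
opening: 0.109
grasp_force: 39.1
```

```bash
python3 - <<'E'
from h import *
y=np.degrees(st[2]); c=W2(st,-.07,.11); z=monitor.sense()["tcp_pos"][2]
T=[]
for a in range(6,55,6):
    b=np.radians(a)+st[2]; T.append((c[0]+.09*np.sin(b),c[1]-.09*np.cos(b),z,y+a))
rows(T)
E
```

```text
now [0.4885 0.22   0.052 ] yaw_y 10.9 F [-3.3  4.5 -6.8] open 0.109 grip 39.1 t 2.4
t [0.0006, 0.0092, -0.0] r [-0.1, -0.0, -5.9]
t [0.002, 0.0185, -0.0] r [-0.1, -0.1, -11.9]
t [0.0044, 0.0276, -0.0] r [-0.1, -0.1, -17.9]
t [0.0078, 0.0364, -0.0] r [-0.0, -0.1, -23.9]
t [0.0121, 0.0448, -0.0] r [-0.0, -0.1, -29.9]
t [0.0172, 0.0527, -0.0] r [-0.0, -0.1, -35.9]
t [0.0231, 0.0601, -0.0] r [-0.0, -0.1, -41.9]
t [0.0297, 0.0667, -0.0] r [-0.0, -0.1, -47.9]
t [0.037, 0.0727, -0.0] r [-0.0, -0.1, -53.9]
```

{"fn": "servo_tool", "kwargs": {"plan": [{"tx": 0.0005, "ty": 0.009, "tz": 0, "rx": 0, "ry": 0, "rz": -6, "jaw": 0.0}, {"tx": 0.002, "ty": 0.0185, "tz": 0, "rx": 0, "ry": 0, "rz": -12, "jaw": 0.0}, {"tx": 0.0045, "ty": 0.0275, "tz": 0, "rx": 0, "ry": 0, "rz": -18, "jaw": 0.0}, {"tx": 0.008, "ty": 0.0365, "tz": 0, "rx": 0, "ry": 0, "rz": -24, "jaw": 0.0}, {"tx": 0.012, "ty": 0.045, "tz": 0, "rx": 0, "ry": 0, "rz": -30, "jaw": 0.0}, {"tx": 0.017, "ty": 0.0525, "tz": 0, "rx": 0, "ry": 0, "rz": -36, "jaw": 0.0}, {"tx": 0.023, "ty": 0.06, "tz": 0, "rx": 0, "ry": 0, "rz": -42, "jaw": 0.0}, {"tx": 0.0295, "ty": 0.0665, "tz": 0, "rx": 0, "ry": 0, "rz": -48, "jaw": 0.0}, {"tx": 0.0295, "ty": 0.0665, "tz": 0, "rx": 0, "ry": 0, "rz": -48, "jaw": 0.0}, {"tx": 0.0295, "ty": 0.0665, "tz": 0, "rx": 0, "ry": 0, "rz": -48, "jaw": 0.0}]}}

```text
time_s: 3.23
tcp_pos: [0.5469, 0.2617, 0.0519]
ee_rot: [-0.002, 0.268, 0.963, -0.0]
force: [-7.4, 4.1, -3.0]
opening: 0.108
grasp_force: 40.2
```

```bash
python3 - <<'E'
from h import *
y=np.degrees(st[2]); c=W2(st,-.07,.11)
rows([(*c,.13,y+90-57)])
p=monitor.sense()["tcp_pos"]; print(np.degrees(np.arctan2(p[0]-c[0],c[1]-p[1])-st[2]))
E
```

```text
now [0.5469 0.2617 0.0519] yaw_y 58.9 F [-7.4  4.1 -3. ] open 0.108 grip 40.2 t 3.23
t [0.089, 0.0009, -0.0778] r [-0.1, -0.2, 15.1]
47.456096066640896
```

{"fn": "servo_tool", "kwargs": {"plan": [{"tx": 0, "ty": 0, "tz": 0, "rx": 0, "ry": 0, "rz": 0, "jaw": 0.35}, {"tx": 0, "ty": 0, "tz": 0, "rx": 0, "ry": 0, "rz": 0, "jaw": 0.35}, {"tx": 0, "ty": 0, "tz": 0, "rx": 0, "ry": 0, "rz": 0, "jaw": 0.35}, {"tx": 0, "ty": 0, "tz": -0.04, "rx": 0, "ry": 0, "rz": 0, "jaw": 0.35}, {"tx": 0, "ty": 0, "tz": -0.08, "rx": 0, "ry": 0, "rz": 0, "jaw": 0.35}, {"tx": 0, "ty": 0, "tz": -0.12, "rx": 0, "ry": 0, "rz": 0, "jaw": 0.35}, {"tx": 0, "ty": 0, "tz": -0.12, "rx": 0, "ry": 0, "rz": 0, "jaw": 0.35}]}}

```text
time_s: 3.82
tcp_pos: [0.5553, 0.2626, 0.1805]
ee_rot: [0.007, 0.269, 0.963, 0.004]
force: [1.0, 0.4, 1.2]
opening: 0.347
grasp_force: 0.0
```

```bash
python3 - <<'E'
from h import *
s=grab("side"); t=grab("top")
a=cv2.resize(t["frame"][120:250,150:310,::-1],None,fx=4,fy=4)[:,:400]
b=cv2.resize(s["frame"][110:240,225:325,::-1],None,fx=4,fy=4)
cv2.imwrite("pics/b.png",np.hstack([a,b]))
rows([(*W2(st,-.07,.11),.13,33.)])
E
```

```text
now [0.5518 0.2614 0.1745] yaw_y 58.8 F [-0.1  0.8 -1.4] open 0.351 grip 0.0 t 3.92
t [0.0933, -0.0015, 0.044] r [0.4, 0.2, 25.8]
```

View pics/b.png

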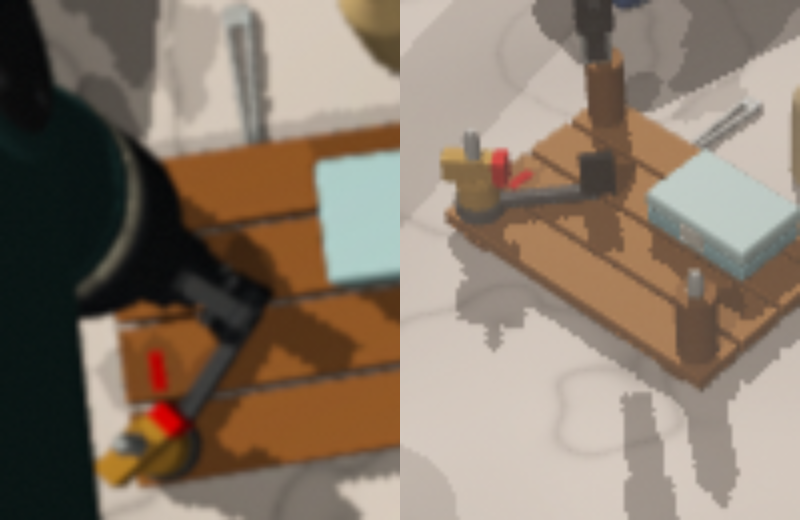

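Lever is at about 47° (the tab has moved to (213,193) in the top view). The seat is unchanged, with its red end at about -1.0 rad. Next I'll grip the brass bar.

```bash
python3 - <<'E'
from h import *
rows([(*W2(st,-.07,.11),.145,43.5),(*W2(st,-.07,.11),.072,43.5)])
E
```

```text
now [0.5518 0.2614 0.1745] yaw_y 58.8 F [-0.1  0.8 -1.4] open 0.351 grip 0.0 t 3.92
t [0.0932, -0.0014, 0.029] r [0.3, 0.2, 15.3]
t [0.0936, -0.0018, 0.102] r [0.3, 0.2, 15.3]
```

{"fn": "servo_tool", "kwargs": {"plan": [{"tx": 0.04, "ty": -0.0015, "tz": 0.015, "rx": 0, "ry": 0, "rz": 7, "jaw": 0.45}, {"tx": 0.08, "ty": -0.0015, "tz": 0.029, "rx": 0, "ry": 0, "rz": 14, "jaw": 0.45}, {"tx": 0.0935, "ty": -0.0015, "tz": 0.029, "rx": 0, "ry": 0, "rz": 15, "jaw": 0.45}, {"tx": 0.0935, "ty": -0.0015, "tz": 0.029, "rx": 0, "ry": 0, "rz": 15, "jaw": 0.45}, {"tx": 0.0935, "ty": -0.0015, "tz": 0.029, "rx": 0, "ry": 0, "rz": 15, "jaw": 0.45}, {"tx": 0.0935, "ty": -0.0015, "tz": 0.029, "rx": 0, "ry": 0, "rz": 15, "jaw": 0.45}]}}

```text
time_s: 4.42
tcp_pos: [0.4695, 0.3078, 0.142]
ee_rot: [0.0, 0.392, 0.92, -0.0]
force: [0.4, 1.1, -0.3]
opening: 0.449
grasp_force: 0.0
```

```bash
python3 - <<'E'
from h import *
rows([(*W2(st,-.07,.11),.072,43.5)])
E
```

```text
now [0.4695 0.3078 0.142 ] yaw_y 43.9 F [ 0.4  1.1 -0.3] open 0.449 grip 0.0 t 4.42
t [-0.0008, 0.0019, 0.07] r [0.0, 0.0, 0.4]
```

{"fn": "servo_tool", "kwargs": {"plan": [{"tx": -0.001, "ty": 0.002, "tz": 0.03, "rx": 0, "ry": 0, "rz": 0, "jaw": 0.45}, {"tx": -0.001, "ty": 0.002, "tz": 0.05, "rx": 0, "ry": 0, "rz": 0, "jaw": 0.45}, {"tx": -0.001, "ty": 0.002, "tz": 0.063, "rx": 0, "ry": 0, "rz": 0, "jaw": 0.45}, {"tx": -0.001, "ty": 0.002, "tz": 0.07, "rx": 0, "ry": 0, "rz": 0, "jaw": 0.45}, {"tx": -0.001, "ty": 0.002, "tz": 0.07, "rx": 0, "ry": 0, "rz": 0, "jaw": 0.45}, {"tx": -0.001, "ty": 0.002, "tz": 0.07, "rx": 0, "ry": 0, "rz": 0, "jaw": 0.1}, {"tx": -0.001, "ty": 0.002, "tz": 0.07, "rx": 0, "ry": 0, "rz": 0, "jaw": 0.1}, {"tx": -0.001, "ty": 0.002, "tz": 0.07, "rx": 0, "ry": 0, "rz": 0, "jaw": 0.1}, {"tx": -0.001, "ty": 0.002, "tz": 0.07, "rx": 0, "ry": 0, "rz": 0, "jaw": 0.1}, {"tx": -0.001, "ty": 0.002, "tz": 0.07, "rx": 0, "ry": 0, "rz": 0, "jaw": 0.1}], "grip_force": 40}}

```text
time_s: 5.25
tcp_pos: [0.4702, 0.3073, 0.073]
ee_rot: [0.0, 0.392, 0.92, -0.001]
force: [-1.5, -5.1, -0.5]
opening: 0.175
grasp_force: 43.9
```

```bash
python3 - <<'E'
from h import *
rows([(*W2(st,-.07,.11),.0765,10.8+90)])
print(monitor.sense()["torque"])
E
```

```text
now [0.4702 0.3073 0.073 ] yaw_y 43.9 F [-1.5 -5.1 -0.5] open 0.175 grip 43.9 t 5.25
t [-0.0001, 0.0017, -0.0035] r [-0.1, -0.0, -56.9]
[-0.8119115   0.21275518  0.0429287 ]
```

{"fn": "servo_tool", "kwargs": {"plan": [{"tx": 0, "ty": 0, "tz": -0.0004, "rx": 0, "ry": 0, "rz": -4.5, "jaw": 0.1}, {"tx": 0, "ty": 0, "tz": -0.0008, "rx": 0, "ry": 0, "rz": -9, "jaw": 0.1}, {"tx": 0, "ty": 0, "tz": -0.0011, "rx": 0, "ry": 0, "rz": -13.5, "jaw": 0.1}, {"tx": 0, "ty": 0, "tz": -0.0015, "rx": 0, "ry": 0, "rz": -18, "jaw": 0.1}, {"tx": 0, "ty": 0, "tz": -0.0019, "rx": 0, "ry": 0, "rz": -22.5, "jaw": 0.1}, {"tx": 0, "ty": 0, "tz": -0.0023, "rx": 0, "ry": 0, "rz": -27, "jaw": 0.1}, {"tx": 0, "ty": 0.0005, "tz": -0.0026, "rx": 0, "ry": 0, "rz": -31.5, "jaw": 0.1}, {"tx": 0, "ty": 0.0005, "tz": -0.003, "rx": 0, "ry": 0, "rz": -36, "jaw": 0.1}, {"tx": 0, "ty": 0.0005, "tz": -0.0034, "rx": 0, "ry": 0, "rz": -40.5, "jaw": 0.1}, {"tx": 0, "ty": 0.0005, "tz": -0.0038, "rx": 0, "ry": 0, "rz": -45, "jaw": 0.1}, {"tx": 0, "ty": 0.0005, "tz": -0.0041, "rx": 0, "ry": 0, "rz": -49.5, "jaw": 0.1}, {"tx": 0, "ty": 0.0005, "tz": -0.0045, "rx": 0, "ry": 0, "rz": -54, "jaw": 0.1}, {"tx": 0, "ty": 0.0005, "tz": -0.0048, "rx": 0, "ry": 0, "rz": -57, "jaw": 0.1}, {"tx": 0, "ty": 0.0005, "tz": -0.0048, "rx": 0, "ry": 0, "rz": -57, "jaw": 0.1}, {"tx": 0, "ty": 0.0005, "tz": -0.0048, "rx": 0, "ry": 0, "rz": -57, "jaw": 0.1}]}}

```text
time_s: 6.5
tcp_pos: [0.4701, 0.307, 0.0777]
ee_rot: [-0.001, -0.095, 0.995, -0.002]
force: [-2.3, -7.1, 1.8]
opening: 0.177
grasp_force: 44.0
```

{"fn": "servo_tool", "kwargs": {"plan": [{"tx": 0, "ty": 0, "tz": 0, "rx": 0, "ry": 0, "rz": 0, "jaw": 0.4}, {"tx": 0, "ty": 0, "tz": 0, "rx": 0, "ry": 0, "rz": 0, "jaw": 0.4}, {"tx": 0, "ty": 0, "tz": 0, "rx": 0, "ry": 0, "rz": 0, "jaw": 0.4}, {"tx": 0, "ty": 0, "tz": -0.03, "rx": 0, "ry": 0, "rz": 0, "jaw": 0.4}, {"tx": 0, "ty": 0, "tz": -0.07, "rx": 0, "ry": 0, "rz": 0, "jaw": 0.4}, {"tx": 0, "ty": 0, "tz": -0.1, "rx": 0, "ry": 0, "rz": 0, "jaw": 0.4}, {"tx": 0, "ty": 0, "tz": -0.1, "rx": 0, "ry": 0, "rz": 0, "jaw": 0.4}, {"tx": 0, "ty": 0, "tz": -0.1, "rx": 0, "ry": 0, "rz": 0, "jaw": 0.4}]}}

```text
time_s: 7.17
tcp_pos: [0.473, 0.3102, 0.1798]
ee_rot: [0.003, -0.095, 0.996, 0.001]
force: [-0.7, -0.7, -0.5]
opening: 0.402
grasp_force: 0.0
```

```bash
python3 - <<'E'
from h import *
c=W2(st,-.07,.11); b=np.radians(47.5)+st[2]
p=(c[0]+.09*np.sin(b),c[1]-.09*np.cos(b))
rows([(*p,.17,10.8+47.5),(*p,.052,10.8+47.5)])
s=grab("side"); crop(s,228,115,70,70,8,"pics/c.png")
E
```

```text
now [0.473  0.3102 0.1798] yaw_y 100.9 F [-0.7 -0.7 -0.5] open 0.402 grip 0.0 t 7.17
t [-0.0643, -0.0623, 0.0101] r [0.2, 0.3, 42.6]
t [-0.0636, -0.0625, 0.1281] r [0.2, 0.3, 42.6]
```

View pics/c.png

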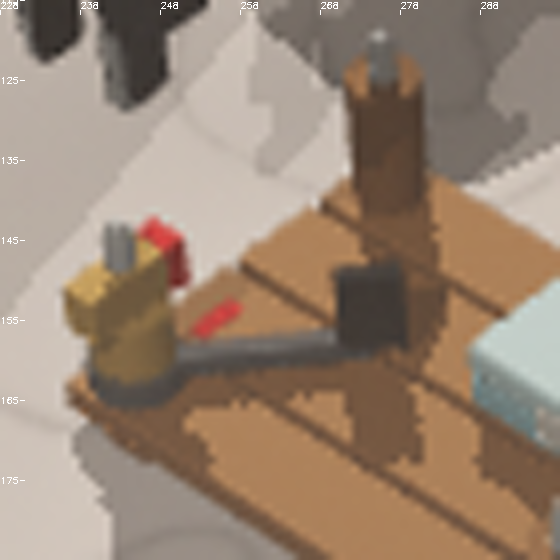

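Seat turned: the red end is at (247.5,145) in the side view, roughly over the mark at (254,155). I'll move to the tab, then check the angle in the side view numerically.

{"fn": "servo_tool", "kwargs": {"plan": [{"tx": -0.021, "ty": -0.021, "tz": 0.003, "rx": 0, "ry": 0, "rz": 7, "jaw": 0.4}, {"tx": -0.042, "ty": -0.042, "tz": 0.006, "rx": 0, "ry": 0, "rz": 14, "jaw": 0.4}, {"tx": -0.064, "ty": -0.0625, "tz": 0.01, "rx": 0, "ry": 0, "rz": 21, "jaw": 0.4}, {"tx": -0.064, "ty": -0.0625, "tz": 0.01, "rx": 0, "ry": 0, "rz": 28, "jaw": 0.4}, {"tx": -0.064, "ty": -0.0625, "tz": 0.01, "rx": 0, "ry": 0, "rz": 35, "jaw": 0.4}, {"tx": -0.064, "ty": -0.0625, "tz": 0.01, "rx": 0, "ry": 0, "rz": 42.5, "jaw": 0.4}, {"tx": -0.064, "ty": -0.0625, "tz": 0.01, "rx": 0, "ry": 0, "rz": 42.5, "jaw": 0.4}, {"tx": -0.064, "ty": -0.0625, "tz": 0.01, "rx": 0, "ry": 0, "rz": 42.5, "jaw": 0.4}]}}

```text
time_s: 7.88
tcp_pos: [0.5448, 0.2594, 0.1656]
ee_rot: [-0.001, 0.271, 0.963, -0.001]
force: [0.1, -0.1, -0.4]
opening: 0.399
grasp_force: 0.0
```

```bash
python3 - <<'E'
from h import *
def loc(p): d=p[:2]-st[:2]; c,q=np.cos(st[2]),np.sin(st[2]); return np.array([c*d[0]+q*d[1],-q*d[0]+c*d[1]])*1e3
for n in("top","side"):
    d=grab(n); a=d["frame"].astype(int); m=((a[...,0]>130)&(a[...,1]<75)&(a[...,2]<80)).astype(np.uint8)
    k,_,S,C=cv2.connectedComponentsWithStats(m)
    for i in range(1,k):
        if S[i][4]>8 and C[i][0]<300: print(n,S[i].tolist(),C[i].round(1),"loc z80",loc(ray(d,*C[i],.08)).round(1),"z20",loc(ray(d,*C[i],.02)).round(1))
    print("pred red end @0,-.3,+.3",[proj(d,[*W2(st,-.07+.02*np.cos(q),.11+.02*np.sin(q)),.078]).round(1) for q in(0,-.3,.3)])
c=W2(st,-.07,.11); b=np.radians(47.5)+st[2]
rows([(c[0]+.09*np.sin(b),c[1]-.09*np.cos(b),.052,10.8+47.5)])
E
```

```text
top [186, 207, 7, 11, 58] [189.  212.1] loc z80 [-34.8  91.8] z20 [-28.  109.3]
top [178, 218, 9, 7, 40] [182.  221.3] loc z80 [-51.2 108.3] z20 [-45.6 127. ]
pred red end @0,-.3,+.3 [array([181.4, 220.9]), array([184.3, 220.8]), array([178.6, 221.8])]
pred red end @0,-.3,+.3 [array([248.3, 143.8]), array([249.5, 144.9]), array([246.7, 143.1])]
now [0.5451 0.2596 0.1662] yaw_y 58.6 F [ 0.1 -0.5  0.2] open 0.399 grip 0.0 t 7.98
t [-0.0018, 0.003, 0.1142] r [-0.1, -0.1, 0.3]
```

Seat is at about -0.06 rad, so it is level. Next I'll grip the lever and swing it back.

{"fn": "servo_tool", "kwargs": {"plan": [{"tx": -0.002, "ty": 0.003, "tz": 0.04, "rx": 0, "ry": 0, "rz": 0, "jaw": 0.4}, {"tx": -0.002, "ty": 0.003, "tz": 0.08, "rx": 0, "ry": 0, "rz": 0, "jaw": 0.4}, {"tx": -0.002, "ty": 0.003, "tz": 0.105, "rx": 0, "ry": 0, "rz": 0, "jaw": 0.4}, {"tx": -0.002, "ty": 0.003, "tz": 0.114, "rx": 0, "ry": 0, "rz": 0, "jaw": 0.4}, {"tx": -0.002, "ty": 0.003, "tz": 0.114, "rx": 0, "ry": 0, "rz": 0, "jaw": 0.0}, {"tx": -0.002, "ty": 0.003, "tz": 0.114, "rx": 0, "ry": 0, "rz": 0, "jaw": 0.0}, {"tx": -0.002, "ty": 0.003, "tz": 0.114, "rx": 0, "ry": 0, "rz": 0, "jaw": 0.0}, {"tx": -0.002, "ty": 0.003, "tz": 0.114, "rx": 0, "ry": 0, "rz": 0, "jaw": 0.0}, {"tx": -0.002, "ty": 0.003, "tz": 0.114, "rx": 0, "ry": 0, "rz": 0, "jaw": 0.0}]}}

```text
time_s: 8.73
tcp_pos: [0.5488, 0.2606, 0.0538]
ee_rot: [0.0, 0.272, 0.962, -0.0]
force: [-1.0, -3.9, -5.7]
opening: 0.104
grasp_force: 39.2
```

```bash
python3 - <<'E'
from h import *
y=np.degrees(st[2]); c=W2(st,-.07,.11); z=monitor.sense()["tcp_pos"][2]
T=[]
for a in range(42,-5,-6):
    b=np.radians(a)+st[2]; T.append((c[0]+.09*np.sin(b),c[1]-.09*np.cos(b),z,y+a))
a=-2;b=np.radians(a)+st[2]; T.append((c[0]+.09*np.sin(b),c[1]-.09*np.cos(b),z,y+a))
rows(T)
E
```

```text
now [0.5488 0.2606 0.0538] yaw_y 58.4 F [-1.  -3.9 -5.7] open 0.104 grip 39.2 t 8.73
t [0.0013, -0.0086, 0.0] r [-0.0, 0.0, 5.6]
t [0.0028, -0.0179, 0.0] r [-0.0, 0.0, 11.6]
t [0.0051, -0.027, 0.0] r [-0.0, 0.0, 17.6]
t [0.0085, -0.0358, 0.0] r [-0.0, 0.0, 23.6]
t [0.0127, -0.0442, 0.0] r [-0.0, 0.0, 29.6]
t [0.0178, -0.0522, 0.0] r [-0.0, 0.0, 35.6]
t [0.0237, -0.0595, 0.0] r [-0.0, 0.0, 41.6]
t [0.0303, -0.0662, 0.0] r [-0.0, 0.0, 47.6]
t [0.0326, -0.0683, 0.0] r [-0.0, 0.0, 49.6]
```

{"fn": "servo_tool", "kwargs": {"plan": [{"tx": 0.001, "ty": -0.0085, "tz": 0, "rx": 0, "ry": 0, "rz": 5.6, "jaw": 0.0}, {"tx": 0.0025, "ty": -0.018, "tz": 0, "rx": 0, "ry": 0, "rz": 11.6, "jaw": 0.0}, {"tx": 0.005, "ty": -0.027, "tz": 0, "rx": 0, "ry": 0, "rz": 17.6, "jaw": 0.0}, {"tx": 0.0085, "ty": -0.036, "tz": 0, "rx": 0, "ry": 0, "rz": 23.6, "jaw": 0.0}, {"tx": 0.0125, "ty": -0.044, "tz": 0, "rx": 0, "ry": 0, "rz": 29.6, "jaw": 0.0}, {"tx": 0.018, "ty": -0.052, "tz": 0, "rx": 0, "ry": 0, "rz": 35.6, "jaw": 0.0}, {"tx": 0.0235, "ty": -0.0595, "tz": 0, "rx": 0, "ry": 0, "rz": 41.6, "jaw": 0.0}, {"tx": 0.0305, "ty": -0.066, "tz": 0, "rx": 0, "ry": 0, "rz": 47.6, "jaw": 0.0}, {"tx": 0.0325, "ty": -0.0685, "tz": 0, "rx": 0, "ry": 0, "rz": 49, "jaw": 0.0}, {"tx": 0.0325, "ty": -0.0685, "tz": 0, "rx": 0, "ry": 0, "rz": 49, "jaw": 0.0}, {"tx": 0.0325, "ty": -0.0685, "tz": 0, "rx": 0, "ry": 0, "rz": 49, "jaw": 0.0}, {"tx": 0.0325, "ty": -0.0685, "tz": 0, "rx": 0, "ry": 0, "rz": 49, "jaw": 0.0}]}}

```text
time_s: 9.73
tcp_pos: [0.4873, 0.2178, 0.0539]
ee_rot: [0.002, 0.646, 0.763, -0.0]
force: [4.3, -14.3, -8.3]
opening: 0.108
grasp_force: 41.3
```

```bash
python3 - <<'E'
from h import *
c=W2(st,-.07,.11)
rows([])
p=monitor.sense()["tcp_pos"]; print(np.degrees(np.arctan2(p[0]-c[0],c[1]-p[1])-st[2]))
E
```

```text
now [0.4873 0.2178 0.0539] yaw_y 9.5 F [  4.3 -14.3  -8.3] open 0.108 grip 41.3 t 9.73
-0.9038141923191482
```

{"fn": "servo_tool", "kwargs": {"plan": [{"tx": 0, "ty": 0, "tz": 0, "rx": 0, "ry": 0, "rz": 0, "jaw": 0.35}, {"tx": 0, "ty": 0, "tz": 0, "rx": 0, "ry": 0, "rz": 0, "jaw": 0.35}, {"tx": 0, "ty": 0, "tz": 0, "rx": 0, "ry": 0, "rz": 0, "jaw": 0.35}, {"tx": 0, "ty": 0, "tz": -0.04, "rx": 0, "ry": 0, "rz": 0, "jaw": 0.35}, {"tx": 0, "ty": 0, "tz": -0.08, "rx": 0, "ry": 0, "rz": 0, "jaw": 0.35}, {"tx": 0, "ty": 0, "tz": -0.12, "rx": 0, "ry": 0, "rz": 0, "jaw": 0.4}, {"tx": 0, "ty": 0, "tz": -0.16, "rx": 0, "ry": 0, "rz": 0, "jaw": 0.5}, {"tx": 0, "ty": 0, "tz": -0.2, "rx": 0, "ry": 0, "rz": 0, "jaw": 0.5}, {"tx": 0, "ty": 0, "tz": -0.2, "rx": 0, "ry": 0, "rz": 0, "jaw": 0.5}, {"tx": 0, "ty": 0, "tz": -0.2, "rx": 0, "ry": 0, "rz": 0, "jaw": 0.5}]}}

```text
time_s: 10.57
tcp_pos: [0.4875, 0.2211, 0.2568]
ee_rot: [0.002, 0.647, 0.762, 0.004]
force: [-1.5, -0.1, -0.8]
opening: 0.504
grasp_force: 0.0
```

```bash
python3 - <<'E'
from h import *
rows([(*tr[:2],.18,np.degrees(tr[2]))])
E
```

```text
now [0.4875 0.2211 0.2568] yaw_y 9.4 F [-1.5 -0.1 -0.8] open 0.504 grip 0.0 t 10.57
t [-0.4462, -0.0343, 0.0758] r [0.5, -0.2, 16.5]
```

{"fn": "servo_tool", "kwargs": {"plan": [{"tx": -0.446, "ty": -0.034, "tz": 0.076, "rx": 0, "ry": 0, "rz": 16.5, "jaw": 0.5}, {"tx": -0.446, "ty": -0.034, "tz": 0.076, "rx": 0, "ry": 0, "rz": 16.5, "jaw": 0.5}, {"tx": -0.446, "ty": -0.034, "tz": 0.076, "rx": 0, "ry": 0, "rz": 16.5, "jaw": 0.5}, {"tx": -0.446, "ty": -0.034, "tz": 0.076, "rx": 0, "ry": 0, "rz": 16.5, "jaw": 0.5}, {"tx": -0.446, "ty": -0.034, "tz": 0.076, "rx": 0, "ry": 0, "rz": 16.5, "jaw": 0.5}, {"tx": -0.446, "ty": -0.034, "tz": 0.076, "rx": 0, "ry": 0, "rz": 16.5, "jaw": 0.5}, {"tx": -0.446, "ty": -0.034, "tz": 0.076, "rx": 0, "ry": 0, "rz": 16.5, "jaw": 0.5}, {"tx": -0.446, "ty": -0.034, "tz": 0.076, "rx": 0, "ry": 0, "rz": 16.5, "jaw": 0.5}, {"tx": -0.446, "ty": -0.034, "tz": 0.076, "rx": 0, "ry": 0, "rz": 16.5, "jaw": 0.5}, {"tx": -0.446, "ty": -0.034, "tz": 0.076, "rx": 0, "ry": 0, "rz": 16.5, "jaw": 0.5}, {"tx": -0.446, "ty": -0.034, "tz": 0.076, "rx": 0, "ry": 0, "rz": 16.5, "jaw": 0.5}, {"tx": -0.446, "ty": -0.034, "tz": 0.076, "rx": 0, "ry": 0, "rz": 16.5, "jaw": 0.5}, {"tx": -0.446, "ty": -0.034, "tz": 0.076, "rx": 0, "ry": 0, "rz": 16.5, "jaw": 0.5}, {"tx": -0.446, "ty": -0.034, "tz": 0.076, "rx": 0, "ry": 0, "rz": 16.5, "jaw": 0.5}]}}

```text
time_s: 11.73
tcp_pos: [0.5233, -0.2246, 0.1758]
ee_rot: [-0.002, 0.75, 0.661, -0.0]
force: [-0.5, -0.1, 0.1]
opening: 0.5
grasp_force: 0.0
```

```bash
python3 - <<'E'
from h import *
rows([(*tr[:2],.068,np.degrees(tr[2]))])
t=grab("top"); crop(t,160,130,155,118,5,"pics/d.png")
E
```

```text
now [ 0.5233 -0.2246  0.1758] yaw_y -7.2 F [-0.5 -0.1  0.1] open 0.5 grip 0.0 t 11.73
t [0.0004, 0.0039, 0.1078] r [-0.1, -0.1, -0.1]
```

View pics/d.png

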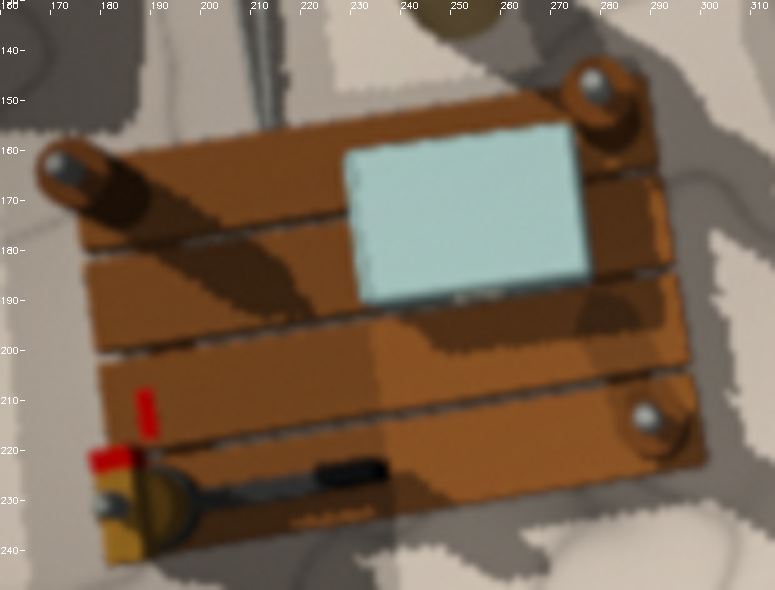

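The lever is back in its original place (tab at (230,224)) and the seat bar lines up with the mark at (189,212). Next I'll grasp the tray handle.

{"fn": "servo_tool", "kwargs": {"plan": [{"tx": 0, "ty": 0.004, "tz": 0.035, "rx": 0, "ry": 0, "rz": 0, "jaw": 0.5}, {"tx": 0, "ty": 0.004, "tz": 0.07, "rx": 0, "ry": 0, "rz": 0, "jaw": 0.5}, {"tx": 0, "ty": 0.004, "tz": 0.095, "rx": 0, "ry": 0, "rz": 0, "jaw": 0.5}, {"tx": 0, "ty": 0.004, "tz": 0.108, "rx": 0, "ry": 0, "rz": 0, "jaw": 0.5}, {"tx": 0, "ty": 0.004, "tz": 0.108, "rx": 0, "ry": 0, "rz": 0, "jaw": 0.0}, {"tx": 0, "ty": 0.004, "tz": 0.108, "rx": 0, "ry": 0, "rz": 0, "jaw": 0.0}, {"tx": 0, "ty": 0.004, "tz": 0.108, "rx": 0, "ry": 0, "rz": 0, "jaw": 0.0}, {"tx": 0, "ty": 0.004, "tz": 0.108, "rx": 0, "ry": 0, "rz": 0, "jaw": 0.0}, {"tx": 0, "ty": 0.004, "tz": 0.108, "rx": 0, "ry": 0, "rz": 0, "jaw": 0.0}, {"tx": 0, "ty": 0.004, "tz": 0.108, "rx": 0, "ry": 0, "rz": 0, "jaw": 0.0}, {"tx": 0, "ty": 0.004, "tz": 0.108, "rx": 0, "ry": 0, "rz": 0, "jaw": 0.0}], "grip_force": 90}}

```text
time_s: 12.7
tcp_pos: [0.5287, -0.2264, 0.0698]
ee_rot: [0.001, 0.75, 0.662, 0.0]
force: [-0.3, 0.8, -2.5]
opening: 0.144
grasp_force: 89.3
```

{"fn": "servo_tool", "kwargs": {"plan": [{"tx": 0, "ty": 0, "tz": -0.01, "rx": 0, "ry": 0, "rz": 0, "jaw": 0.0}, {"tx": 0, "ty": 0, "tz": -0.03, "rx": 0, "ry": 0, "rz": 0, "jaw": 0.0}, {"tx": 0, "ty": 0, "tz": -0.06, "rx": 0, "ry": 0, "rz": 0, "jaw": 0.0}, {"tx": 0, "ty": 0, "tz": -0.09, "rx": 0, "ry": 0, "rz": 0, "jaw": 0.0}, {"tx": 0, "ty": 0, "tz": -0.12, "rx": 0, "ry": 0, "rz": 0, "jaw": 0.0}, {"tx": 0, "ty": 0, "tz": -0.15, "rx": 0, "ry": 0, "rz": 0, "jaw": 0.0}, {"tx": 0, "ty": 0, "tz": -0.18, "rx": 0, "ry": 0, "rz": 0, "jaw": 0.0}, {"tx": 0, "ty": 0, "tz": -0.21, "rx": 0, "ry": 0, "rz": 0, "jaw": 0.0}, {"tx": 0, "ty": 0, "tz": -0.22, "rx": 0, "ry": 0, "rz": 0, "jaw": 0.0}, {"tx": 0, "ty": 0, "tz": -0.22, "rx": 0, "ry": 0, "rz": 0, "jaw": 0.0}]}}

```text
time_s: 13.53
tcp_pos: [0.5298, -0.2271, 0.2927]
ee_rot: [0.003, 0.75, 0.662, 0.001]
force: [0.9, 0.6, -3.8]
opening: 0.144
grasp_force: 89.1
```

```bash
python3 - <<'E'
from h import *
rows([(*st[:2],.29,np.degrees(st[2]))])
t=grab("top");s=grab("side")
a=cv2.resize(t["frame"][80:330,330:560,::-1],None,fx=1.7,fy=1.7);b=cv2.resize(s["frame"][120:370,290:520,::-1],None,fx=1.7,fy=1.7)
cv2.imwrite("pics/e.png",np.hstack([a,b]))
E
```

```text
now [ 0.5298 -0.2271  0.2927] yaw_y -7.2 F [ 0.9  0.6 -3.8] open 0.144 grip 89.1 t 13.53
t [0.441, -0.0241, 0.0013] r [0.3, 0.2, -17.9]
```

View pics/e.png

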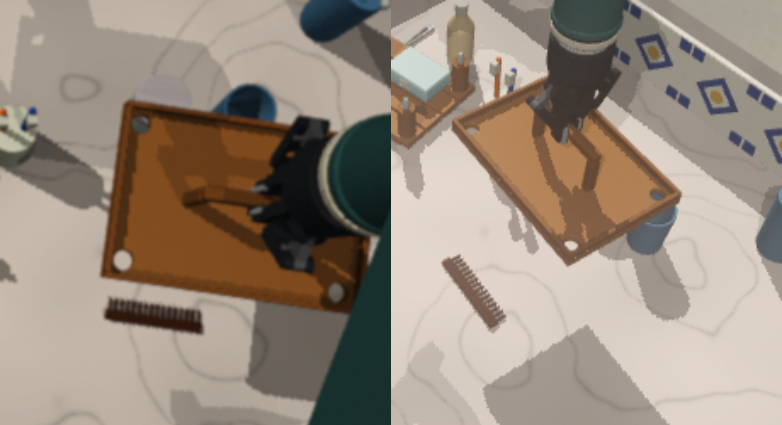

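The tray is held level, with clearance around it and the bystanders untouched. Holes in the top view are at about (413,153), (402,233) and (527,252). I'll carry it over to the stand.

{"fn": "servo_tool", "kwargs": {"plan": [{"tx": 0.02, "ty": -0.001, "tz": 0, "rx": 0, "ry": 0, "rz": -1, "jaw": 0}, {"tx": 0.05, "ty": -0.003, "tz": 0, "rx": 0, "ry": 0, "rz": -2, "jaw": 0}, {"tx": 0.08, "ty": -0.004, "tz": 0, "rx": 0, "ry": 0, "rz": -3, "jaw": 0}, {"tx": 0.11, "ty": -0.006, "tz": 0, "rx": 0, "ry": 0, "rz": -4, "jaw": 0}, {"tx": 0.14, "ty": -0.008, "tz": 0, "rx": 0, "ry": 0, "rz": -5, "jaw": 0}, {"tx": 0.17, "ty": -0.009, "tz": 0, "rx": 0, "ry": 0, "rz": -6, "jaw": 0}, {"tx": 0.2, "ty": -0.011, "tz": 0, "rx": 0, "ry": 0, "rz": -8, "jaw": 0}, {"tx": 0.23, "ty": -0.013, "tz": 0, "rx": 0, "ry": 0, "rz": -9, "jaw": 0}, {"tx": 0.26, "ty": -0.014, "tz": 0, "rx": 0, "ry": 0, "rz": -10, "jaw": 0}, {"tx": 0.29, "ty": -0.016, "tz": 0, "rx": 0, "ry": 0, "rz": -12, "jaw": 0}, {"tx": 0.32, "ty": -0.018, "tz": 0, "rx": 0, "ry": 0, "rz": -13, "jaw": 0}, {"tx": 0.35, "ty": -0.019, "tz": 0, "rx": 0, "ry": 0, "rz": -14, "jaw": 0}, {"tx": 0.38, "ty": -0.021, "tz": 0, "rx": 0, "ry": 0, "rz": -16, "jaw": 0}, {"tx": 0.41, "ty": -0.023, "tz": 0, "rx": 0, "ry": 0, "rz": -17, "jaw": 0}, {"tx": 0.43, "ty": -0.024, "tz": 0, "rx": 0, "ry": 0, "rz": -18, "jaw": 0}, {"tx": 0.441, "ty": -0.024, "tz": 0, "rx": 0, "ry": 0, "rz": -18, "jaw": 0}, {"tx": 0.441, "ty": -0.024, "tz": 0, "rx": 0, "ry": 0, "rz": -18, "jaw": 0}, {"tx": 0.441, "ty": -0.024, "tz": 0, "rx": 0, "ry": 0, "rz": -18, "jaw": 0}, {"tx": 0.441, "ty": -0.024, "tz": 0, "rx": 0, "ry": 0, "rz": -18, "jaw": 0}]}}

```text
time_s: 15.22
tcp_pos: [0.5588, 0.2131, 0.2879]
ee_rot: [-0.0, 0.637, 0.771, -0.001]
force: [-0.2, -0.4, -3.7]
opening: 0.145
grasp_force: 89.1
```

```bash
python3 - <<'E'
from fit import *
o=[(t,(.07,.11,.2285),(413.5,153.5)),(t,(-.07,.11,.2285),(401.8,233.5)),(t,(-.07,-.11,.2285),(527,252.4)),(s,(-.07,.11,.2285),(338.2,195.9)),(s,(-.07,-.11,.2285),(395.9,264.7)),(s,(.07,-.11,.2285),(446.5,234.7))]
print("lifted tray, TCP was .5298 -.2271"); fit(o,[.53,-.225,-.12])
rows([])
a=cv2.resize(t["frame"][60:300,120:360,::-1],None,fx=1.66,fy=1.66);b=cv2.resize(s["frame"][20:260,160:400,::-1],None,fx=1.66,fy=1.66)
cv2.imwrite("pics/f.png",np.hstack([a,b]))
E
```

```text
lifted tray, TCP was .5298 -.2271
[ 0.5289 -0.2282 -0.1324] res px [[-0.6, 0.2], [0.0, -0.1], [0.5, 1.0], [-0.1, -0.5], [0.2, -1.5], [0.8, 0.4]]
now [0.5591 0.213  0.2886] yaw_y 10.8 F [ 0.   0.5 -3.7] open 0.146 grip 89.1 t 15.32
```

View pics/f.png

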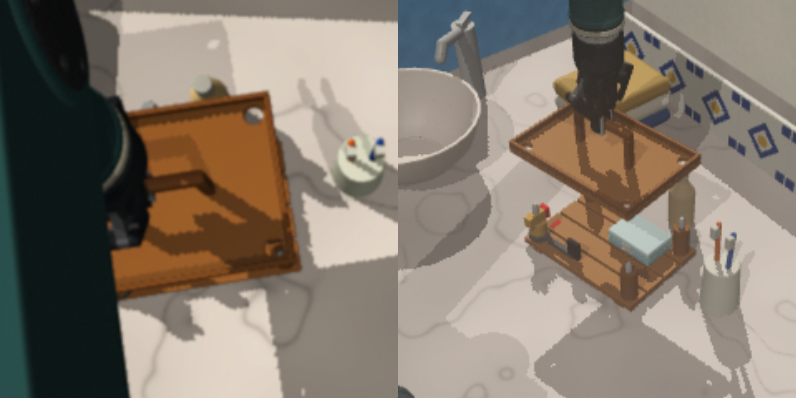

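The tray is over the stand. The in-hand fit puts the tray centre within about 1.5 mm of the TCP. I'll check lotion clearance and work out the descent.

```bash
python3 - <<'E'
from h import *
t=grab("top")
p=ray(t,242,109,.128); d=p[:2]-st[:2]; c,q=np.cos(st[2]),np.sin(st[2]); print("lotion loc",c*d[0]+q*d[1],-q*d[0]+c*d[1])
rows([(.5613,.2145,.185,np.degrees(st[2])+.2)])
E
```

```text
lotion loc 0.14658090699594228 -0.05249433869643816
now [0.5593 0.2131 0.2888] yaw_y 10.8 F [ 0.4  0.9 -3.6] open 0.141 grip 89.1 t 15.37
t [0.001, 0.0023, 0.1038] r [-0.0, 0.0, -0.2]
```

{"fn": "servo_tool", "kwargs": {"plan": [{"tx": 0.001, "ty": 0.002, "tz": 0.02, "rx": 0, "ry": 0, "rz": 0, "jaw": 0}, {"tx": 0.001, "ty": 0.002, "tz": 0.045, "rx": 0, "ry": 0, "rz": 0, "jaw": 0}, {"tx": 0.001, "ty": 0.002, "tz": 0.07, "rx": 0, "ry": 0, "rz": 0, "jaw": 0}, {"tx": 0.001, "ty": 0.002, "tz": 0.09, "rx": 0, "ry": 0, "rz": 0, "jaw": 0}, {"tx": 0.001, "ty": 0.002, "tz": 0.103, "rx": 0, "ry": 0, "rz": 0, "jaw": 0}, {"tx": 0.001, "ty": 0.002, "tz": 0.103, "rx": 0, "ry": 0, "rz": 0, "jaw": 0}, {"tx": 0.001, "ty": 0.002, "tz": 0.103, "rx": 0, "ry": 0, "rz": 0, "jaw": 0}, {"tx": 0.001, "ty": 0.002, "tz": 0.103, "rx": 0, "ry": 0, "rz": 0, "jaw": 0}]}}

```text
time_s: 16.03
tcp_pos: [0.5621, 0.2155, 0.1873]
ee_rot: [0.001, 0.637, 0.771, 0.001]
force: [0.3, 0.2, -3.0]
opening: 0.141
grasp_force: 89.0
```

```bash
python3 - <<'E'
from h import *
rows([(.5613,.2145,.1495,np.degrees(st[2])+.2)])
E
```

```text
now [0.5621 0.2155 0.1873] yaw_y 10.8 F [ 0.3  0.2 -3. ] open 0.141 grip 89.0 t 16.03
t [-0.0008, -0.001, 0.0378] r [0.1, 0.0, -0.2]
```

{"fn": "servo_tool", "kwargs": {"plan": [{"tx": -0.001, "ty": -0.001, "tz": 0.006, "rx": 0, "ry": 0, "rz": 0, "jaw": 0}, {"tx": -0.001, "ty": -0.001, "tz": 0.012, "rx": 0, "ry": 0, "rz": 0, "jaw": 0}, {"tx": -0.001, "ty": -0.001, "tz": 0.018, "rx": 0, "ry": 0, "rz": 0, "jaw": 0}, {"tx": -0.001, "ty": -0.001, "tz": 0.023, "rx": 0, "ry": 0, "rz": 0, "jaw": 0}, {"tx": -0.001, "ty": -0.001, "tz": 0.028, "rx": 0, "ry": 0, "rz": 0, "jaw": 0}, {"tx": -0.001, "ty": -0.001, "tz": 0.032, "rx": 0, "ry": 0, "rz": 0, "jaw": 0}, {"tx": -0.001, "ty": -0.001, "tz": 0.035, "rx": 0, "ry": 0, "rz": 0, "jaw": 0}, {"tx": -0.001, "ty": -0.001, "tz": 0.037, "rx": 0, "ry": 0, "rz": 0, "jaw": 0}, {"tx": -0.001, "ty": -0.001, "tz": 0.037, "rx": 0, "ry": 0, "rz": 0, "jaw": 0}, {"tx": -0.001, "ty": -0.001, "tz": 0.037, "rx": 0, "ry": 0, "rz": 0, "jaw": 0}]}}

```text
time_s: 16.87
tcp_pos: [0.5601, 0.2145, 0.1497]
ee_rot: [-0.0, 0.637, 0.771, -0.0]
force: [-3.3, -1.4, 4.3]
opening: 0.143
grasp_force: 90.2
```

{"fn": "servo_tool", "kwargs": {"plan": [{"tx": 0, "ty": 0, "tz": 0, "rx": 0, "ry": 0, "rz": 0, "jaw": 0.25}, {"tx": 0, "ty": 0, "tz": 0, "rx": 0, "ry": 0, "rz": 0, "jaw": 0.4}, {"tx": 0, "ty": 0, "tz": 0, "rx": 0, "ry": 0, "rz": 0, "jaw": 0.5}, {"tx": 0, "ty": 0, "tz": 0, "rx": 0, "ry": 0, "rz": 0, "jaw": 0.5}, {"tx": 0, "ty": 0, "tz": 0, "rx": 0, "ry": 0, "rz": 0, "jaw": 0.5}, {"tx": 0, "ty": 0, "tz": -0.03, "rx": 0, "ry": 0, "rz": 0, "jaw": 0.5}, {"tx": 0, "ty": 0, "tz": -0.07, "rx": 0, "ry": 0, "rz": 0, "jaw": 0.5}, {"tx": 0, "ty": 0, "tz": -0.11, "rx": 0, "ry": 0, "rz": 0, "jaw": 0.5}, {"tx": 0, "ty": 0, "tz": -0.15, "rx": 0, "ry": 0, "rz": 0, "jaw": 0.5}, {"tx": -0.04, "ty": 0, "tz": -0.15, "rx": 0, "ry": 0, "rz": 0, "jaw": 0.5}, {"tx": -0.08, "ty": 0, "tz": -0.15, "rx": 0, "ry": 0, "rz": 0, "jaw": 0.5}, {"tx": -0.12, "ty": 0, "tz": -0.15, "rx": 0, "ry": 0, "rz": 0, "jaw": 0.5}, {"tx": -0.16, "ty": 0, "tz": -0.15, "rx": 0, "ry": 0, "rz": 0, "jaw": 0.5}, {"tx": -0.2, "ty": 0, "tz": -0.15, "rx": 0, "ry": 0, "rz": 0, "jaw": 0.5}, {"tx": -0.24, "ty": 0, "tz": -0.15, "rx": 0, "ry": 0, "rz": 0, "jaw": 0.5}, {"tx": -0.28, "ty": 0, "tz": -0.15, "rx": 0, "ry": 0, "rz": 0, "jaw": 0.5}, {"tx": -0.28, "ty": 0, "tz": -0.15, "rx": 0, "ry": 0, "rz": 0, "jaw": 0.5}, {"tx": -0.28, "ty": 0, "tz": -0.15, "rx": 0, "ry": 0, "rz": 0, "jaw": 0.5}]}}

```text
time_s: 18.37
tcp_pos: [0.6133, -0.0628, 0.2988]
ee_rot: [-0.0, 0.639, 0.77, -0.0]
force: [-0.3, 1.0, 0.2]
opening: 0.5
grasp_force: 0.0
```

```bash
python3 - <<'E'
from h import *
t=grab("top");s=grab("side");rows([])
a=cv2.resize(t["frame"][120:270,150:310,::-1],None,fx=2.6,fy=2.6);b=cv2.resize(s["frame"][90:240,225:365,::-1],None,fx=2.6,fy=2.6)
cv2.imwrite("pics/g.png",np.hstack([a,b])[:, :800])
E
```

```text
now [ 0.6128 -0.06    0.2989] yaw_y 10.8 F [ 0.5 -0.2 -0.8] open 0.503 grip 0.0 t 18.47
```

View pics/g.png

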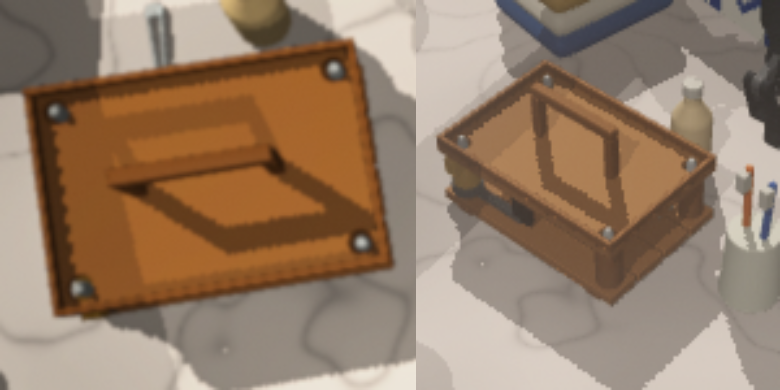

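All four pins show through the tray holes, at (57,111), (334,68), (82,289) and (361,243) in the crop. The tray sits flat and released, and the bystanders are in place, so I'm handing the job in.

```bash
python3 -c "
from cell import job
print(job.sign_off())"
```

```text
the job is handed in; nothing more can be done
None
```

The job is handed in at about 18.5 s: the jam nut was loosened, the seat turned level and the nut locked again. The tray was then set on all four pins and released. The final pictures agree, but the hand-in gave no pass or fail result.

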